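# Return the green filter to its rack slot

### The job

The measurement with the green filter is finished: pick up the green filter tube from the optical table and put it back, standing upright, in its own green-labelled slot of the filter rack. Lower it until it stands on the slot's floor before letting go, do not drop it in, and leave the yellow and the blue filter where they stand.

Things in the scene. Friction and masses are not known exactly. Their poses are not given: they have to be found in the camera images.
- filter_green: optical filter in a matt-black lens tube: upright cylinder, 40 mm diameter, 50 mm tall, green glass on top and a green band round it; about 90 g, standing loose on the table; it may be gripped across its diameter at any yaw, near the top. Origin: centre of its underside, z up along the tube.
- slot_green: fixed open grey tray, 72 mm square outside, 64 inside, green floor, green label on an 18 mm wide, 18 mm high ledge at both x sides; one of four such slots (also red, yellow, blue; order varies) in a row along its y axis, 84 mm apart. Origin: centre of its underside, 10 mm above the table; z up; floor 6 mm and wall tops 18 mm above origin. A filter standing in a slot tops out 56 mm above it.
- filter_yellow: optical filter in a matt-black lens tube: upright cylinder, 40 mm diameter, 50 mm tall, yellow glass on top and a yellow band round it; a bystander standing loose on the table, to be left where it is. Origin: centre of its underside, z up along the tube.
- filter_blue: optical filter in a matt-black lens tube: upright cylinder, 40 mm diameter, 50 mm tall, blue glass on top and a blue band round it; bystander, loose in its own blue slot, to be left. Unlisted: a red filter in a black post mount 104 mm tall, fixed in line with the table filters, over 0.1 m from each; all else stands towards the table's edges, under 0.25 m tall. Origin: centre of its underside, z up along the tube.
Things that resemble listed ones, but are neither listed nor needed, are in the scene too. Leave any pink look-alike of the filter_green alone.

How it is judged:
By the outcome, as a careful person would: the job done as asked, in the order asked, and still so for the second after the job is handed in, with the robot touching nothing.
It also fails if it takes over 35 s, if anything falls off the work surface, if the arm or the gripper's body presses on something with over 40 N, if the wrist force passes 120 N, or if a joint passes its speed limit or range.

### The arm

A 6-joint arm with a two-finger parallel gripper is mounted at the origin on the work surface. World frame = base frame: x ahead of the robot, y to its left, z up, the work surface at z = 0. Lengths are in mm, angles in degrees, forces in N, time in s.
With the tool pointing down it reaches from about 300 to 850 mm from the base axis. Payload 4.2 kg.
Tool frame: the origin (TCP) lies on the centre line of the jaws, within the pads' length; the fingertips stand 14 mm ahead of it and the grasp point (between the pads) lies 5 mm behind it; z points along the fingers, y is the line along which they close (so a half turn about z gives the same grasp; the last joint's range is limited). The gripper opens to 91 mm and grips with 3 to 60 N. Pads are 32 mm wide; open, the fingers measure 118 mm over their backs; the gripper's body (76 mm by 178 mm) begins 60 mm behind the grasp point.
Start: joints at [66.979, 18.312, 89.639, -0, 72.044, -1.146], TCP at [214.243, 533.612, 227.976] pointing down, gripper open.
Joint ranges: [-177.97, 177.97], [-48.28, 115.42], [12.27, 149.76], [-77.06, 257.06], [2.81, 150.46], [-146.56, 146.56]. Speed limits (degrees/s): [147.25, 147.25, 180, 180, 180, 180].

### API

Orientations are given as [roll, pitch, yaw] about the fixed x, y, z axes, in that order (R = Rz(yaw) Ry(pitch) Rx(roll)).
In Python, from workcell import env gives the robot as it stands.
- The arm moves only by the tool arm_command, never from a script. Its argument "motion" is a list of rows, each an object with "offset": the shift along the tool's x, y, z in m, a list of three; "spin": the turn about the tool's z in rad. In form: [{"offset": [tx, ty, tz], "spin": spin}, ...]. A call has 1 to 5 rows; each row shifts and turns the commanded pose from where the row before left it, along the tool's axes as they then stand; what a row does not reach is not made up. A row lasts 1/8 s, in which the tool goes at most 62.5 mm and 10.7 degrees, less where a joint would pass 70% of its speed; a pose out of reach is approached as far as the arm can. A call with a gripper value outside its range is refused whole. "jaw" is the finger opening in m, from 0 to 0.0912, set as the call begins (left out, the last holds). The fingers move at their own pace and stop on an object; "newtons" is the grip in N (left out, the last holds). Time passes only in rows, so rows that do not move let the fingers close. It gives the time, the measured TCP pose, the force, the opening and the grip force at its end, in the units of the state.
- env.state(): the state, without advancing time (a new reading comes with each control period).
- env.grab_frame(name): name is "side" or "top"; returns (picture, depth): 480x640x3 uint8, blue, green, red; 480x640 float32, mm along the optical axis (not along the pixel's ray), 0 where there is no reading.
- env.camera_model(name): a dict with "fx", "fy", "cx", "cy" (pixels), "eye" and "rotation" of the camera in the world. Camera axes: x right, y down, z forward; pixel columns grow to the right and rows downward; lengths in mm; the calibration is good to about 2 mm. A picture is of the moment at which its call begins. camera_model takes no time and is no camera call.
- env.job_done(): hands the job in; it is judged then, once.
Trained networks look in the newest picture that a camera, given by its name, has taken for a name from the list of things; names that differ only in an ending like _2 or _b are one class to them, and where a whole thing is asked for, a point or a joint stands for the part that bears it (a point fixed in the world has none). Each returns a list of dicts, best first, with "score" (0 to 1); they miss things now and then, are a little off and sometimes report something else, mostly with a low value. They report only what shows in the picture. A call takes as long as a camera call. They do not tell look-alikes from the thing itself.
- env.boxes_of(camera, target): "bbox" ([left, top, right, bottom] in pixels, round what is visible of it).
- env.pinpoint(camera, target): "location" ([column, row] in pixels: a listed point, or the origin of a listed thing).
The state is a dict: "time_s": time; "qpos": joint angles; "qvel": joint speeds; "effort": joint torques, N m; "ee_pos": TCP position; "ee_rot": TCP orientation; "force": force on the tool from outside, world axes, zero at the start; "torque": the same for the moment, N m; "gripper_width": finger opening in mm; "gripper_force": force on a finger pad.
Only numpy, scipy, OpenCV 4.12 (cv2) and the standard library are available. Lean on these libraries where they do the work, as an engineer would, in place of code of your own. Each camera call takes 0.05 s, during which the arm holds its last target. There are 200 camera calls.

## Working session

There is one attempt and no reset: what is moved stays moved. The work goes in short steps, Python scripts to look and compute and a tool call to move; the robot and the scene stay as the last step left them, time stands still between calls to the robot, and variables do not carry over. Pictures are saved under pics/ and viewed, at most 10 in all, crops included, and the job is handed in when it is done.

Besides the shell and the picture viewer there is one more tool, called after ">>>" in YAML: its name, and indented under it one key for each argument. arm_command: Moves the arm, as the interface text tells. Its arguments: {"type":"object","properties":{"motion":{"type":"array"},"jaw":{"type":"number"},"newtons":{"type":"number"}},"required":["motion"]}

```bash
mkdir -p pics; cat > h.py <<'E'
import numpy as np, cv2
from workcell import env
def ray(c,u,v):
    m=env.camera_model(c); R=np.array(m["rotation"]); 
    return np.array(m["eye"]),R@np.array([(u-m["cx"])/m["fx"],(v-m["cy"])/m["fy"],1])
def at_depth(c,u,v,d): e,r=ray(c,u,v); return e+r*d
def at_z(c,u,v,z): e,r=ray(c,u,v); return e+r*(z-e[2])/r[2]
def proj(c,p):
    m=env.camera_model(c); q=np.array(m["rotation"]).T@(np.array(p)-m["eye"]); return [m["fx"]*q[0]/q[2]+m["cx"],m["fy"]*q[1]/q[2]+m["cy"]]
E
python3 - <<'E'
from h import *
np.set_printoptions(precision=1,suppress=True)
for c in("side","top"):
    m=env.camera_model(c);print(c,{k:np.round(v,3).tolist() for k,v in m.items()})
    p,d=env.grab_frame(c);cv2.imwrite(f"pics/{c}0.png",p);np.save(f"{c}0.npy",d)
    for t in("filter_green","slot_green","filter_yellow","filter_blue"):
        print(t,[(round(b["score"],2),np.round(b["bbox"]).tolist()) for b in env.boxes_of(c,t)],[(round(b["score"],2),np.round(b["location"]).tolist()) for b in env.pinpoint(c,t)])
print(env.state())
E
```

```text
side {'fx': 454.569, 'fy': 454.569, 'cx': 321.652, 'cy': 238.561, 'eye': [47.229, 438.864, 465.57], 'rotation': [-122.564, -0.228, -132.858]}
filter_green [(0.95, [411.0, 177.0, 432.0, 209.0]), (0.7, [474.0, 216.0, 503.0, 252.0]), (0.65, [448.0, 198.0, 470.0, 228.0])] [(0.97, [419.0, 204.0]), (0.85, [454.0, 225.0]), (0.61, [485.0, 244.0])]
slot_green [(0.8, [228.0, 225.0, 294.0, 273.0])] [(0.58, [263.0, 251.0])]
filter_yellow [(0.91, [328.0, 257.0, 355.0, 293.0])] [(0.65, [342.0, 290.0]), (0.51, [327.0, 217.0])]
filter_blue [(0.78, [315.0, 190.0, 335.0, 221.0])] [(0.86, [323.0, 218.0])]
top {'fx': 450.361, 'fy': 450.361, 'cx': 322.148, 'cy': 232.806, 'eye': [440.485, -26.047, 791.533], 'rotation': [-175.155, 1.513, -88.377]}
filter_green [(0.97, [486.0, 208.0, 524.0, 235.0]), (0.95, [477.0, 262.0, 512.0, 289.0]), (0.95, [467.0, 312.0, 495.0, 338.0])] [(0.96, [488.0, 276.0]), (0.85, [480.0, 323.0]), (0.69, [494.0, 224.0])]
slot_green [(0.89, [264.0, 139.0, 307.0, 204.0])] [(0.75, [286.0, 171.0])]
filter_yellow [(0.6, [296.0, 251.0, 320.0, 274.0])] [(0.67, [307.0, 262.0])]
filter_blue [(0.73, [366.0, 155.0, 396.0, 181.0])] [(0.93, [380.0, 173.0])]
{'time_s': 0.9, 'qpos': array([67. , 18.3, 89.6, -0. , 72. , -1.1]), 'qvel': array([ 0.1,  0. ,  0. , -0.1, -0.1,  0.1]), 'effort': array([  0. , -41.2, -23.2,   0.1,   0. ,   0. ]), 'ee_pos': array([214.3, 533.6, 228. ]), 'ee_rot': array([180. ,   0. , 158.1]), 'force': array([-0.1,  0.3, -0.6]), 'torque': array([0.1, 0. , 0.1]), 'gripper_force': 0.0, 'gripper_width': 91.06760723671364}
```

View pics/top0.png

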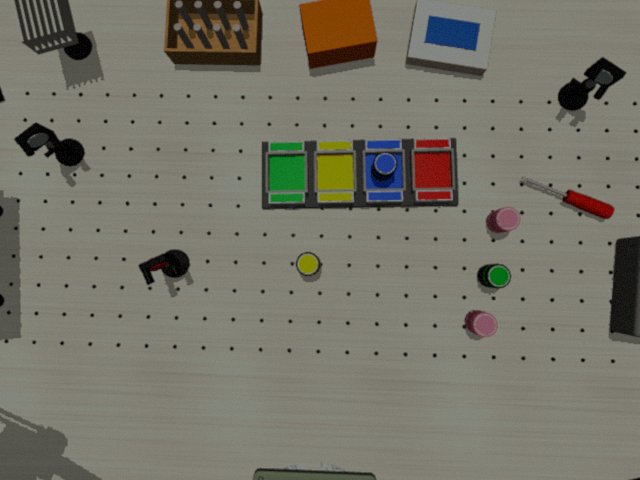

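View pics/side0.png

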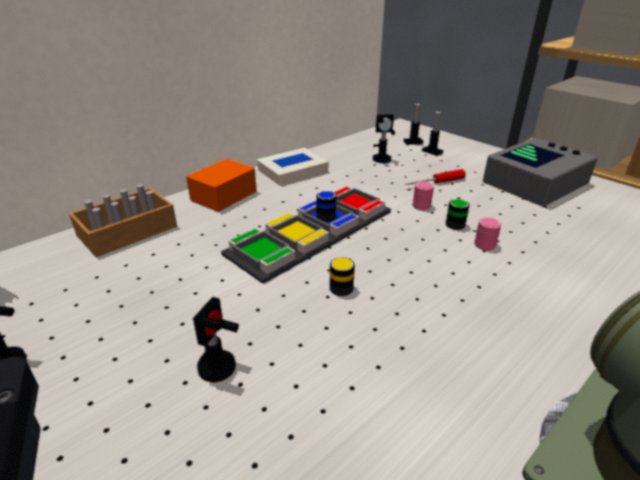

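```bash
python3 - <<'E'
import cv2
a=cv2.imread("pics/top0.png")[190:350,420:580];b=cv2.imread("pics/side0.png")[160:270,390:520]
cv2.imwrite("pics/crop0.png",cv2.hconcat([cv2.resize(a,(400,400),interpolation=2),cv2.resize(b,(400,400),interpolation=2)]))
E
sed -i '1a from scipy.spatial.transform import Rotation as Ro' h.py
sed -i 's/np.array(m\["rotation"\])/Ro.from_euler("xyz",m["rotation"],degrees=True).as_matrix()/' h.py
```

```text
(no output)
```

View pics/crop0.png

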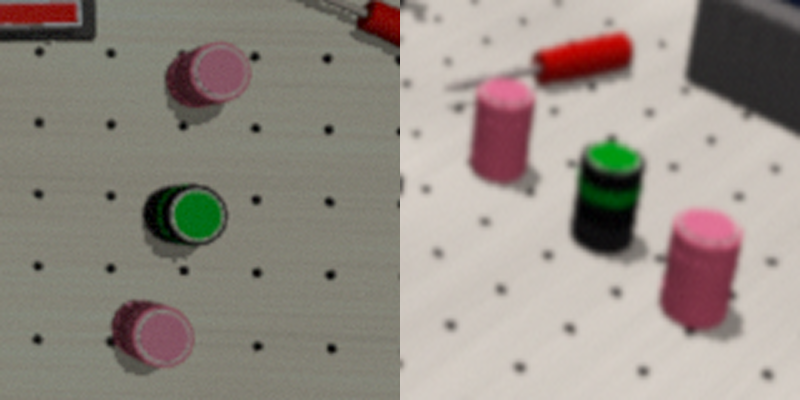

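The top view shows the rack at (264–457, 139–207), with the green slot leftmost at (287,173). The blue filter stands at (385,166), the loose yellow one at (308,264) and the red post at (175,265).

Candidates for the green filter, in top-view pixels, are (497,276), black with green glass and band (side view 457,213), and pink look-alikes at (505,220) and (482,324). The crop confirms that only the middle one, (497,276), has the black body and green glass.

Next I measure it and the slot from both views.

```bash
cat >> h.py <<'E'
def blobs(p,roi,kind="g",amin=15):
    h=cv2.cvtColor(p,cv2.COLOR_BGR2HSV); m=cv2.inRange(h,(45,90,60),(75,255,255))
    k=np.zeros_like(m);l,t,r,b=roi;k[t:b,l:r]=m[t:b,l:r]
    n,_,s,c=cv2.connectedComponentsWithStats(k)
    return [(int(s[i,4]),np.round(c[i],1),s[i,:4].tolist()) for i in range(1,n) if s[i,4]>=amin]
def tri(a,b,ca="side",cb="top"):
    e1,r1=ray(ca,*a);e2,r2=ray(cb,*b)
    x=np.linalg.lstsq(np.c_[r1,-r2],e2-e1,rcond=None)[0]
    p,q=e1+x[0]*r1,e2+x[1]*r2; return (p+q)/2,np.linalg.norm(p-q)
E
python3 - <<'E'
from h import *
np.set_printoptions(precision=1,suppress=True)
s,t=[cv2.imread(f"pics/{c}0.png") for c in("side","top")]
D={c:np.load(c+"0.npy") for c in("side","top")}
for c,p,rs in(("side",s,[(440,190,475,235),(220,220,300,280)]),("top",t,[(465,255,525,295),(255,135,312,210)])):
    for r in rs:
        for b in blobs(p,r):
            u,v=b[1]; print(c,b,at_depth(c,u,v,D[c][int(round(v)),int(round(u))]))
print(env.state()["time_s"])
E
```

```text
side (112, array([458.9, 203. ]), [451, 199, 17, 9]) [ 436.3 -287.    50.9]
side (34, array([458.1, 213.9]), [450, 212, 17, 4]) [ 426.9 -274.3   35.4]
side (121, array([244.6, 235.3]), [232, 229, 27, 14]) [651.7  65.9  27. ]
side (696, array([264.4, 249.5]), [241, 237, 51, 26]) [602.7  58.8  17.1]
top (288, array([498.8, 275.7]), [490, 266, 19, 20]) [ 440.4 -293.1   50.6]
top (243, array([285.6, 146. ]), [270, 142, 32, 9]) [653.6  63.4  29.5]
top (1237, array([286.5, 172.7]), [269, 155, 36, 36]) [609.2  61.5  18. ]
top (255, array([286.4, 197.5]), [271, 194, 32, 8]) [563.8  59.   28.4]
0.9
```

```bash
python3 - <<'E'
from h import *
np.set_printoptions(precision=1,suppress=True)
print("glass",tri((458.9,203),(498.8,275.7)),"far label",tri((244.6,235.3),(285.6,146)),"floor",tri((264.4,249.5),(286.5,172.7)))
print("top ray at z50",at_z("top",498.8,275.7,50),"side at 50",at_z("side",458.9,203,50))
t=cv2.imread("pics/top0.png");s=cv2.imread("pics/side0.png")
print("yellow/blue world:",at_z("top",308,264,50),at_z("top",385,166,66),"red post",at_z("top",175,265,60),"pinks",at_z("top",505,220,50),at_z("top",482,324,50))
E
```

```text
glass (array([ 440.4, -294.6,   46.5]), np.float64(0.006238432175727284)) far label (array([654.9,  64. ,  24.7]), np.float64(0.05421716105244653)) floor (array([607.4,  59.4,  15.8]), np.float64(6.465996991942436))
top ray at z50 [ 440.4 -293.4   50. ] side at 50 [ 437.1 -288.5   50. ]
yellow/blue world: [450.7  17.1  50. ] [ 613.5 -104.6   66. ] red post [442.9 234.1  60. ] pinks [ 531.7 -303.8   50. ] [ 362.2 -266.3   50. ]
```

>>> arm_command:
  motion:
    - {"offset": [0, 0, 0], "spin": -0.18}
    - {"offset": [0, 0, 0], "spin": -0.18}
    - {"offset": [0, 0, 0], "spin": -0.022}
    - {"offset": [-0.013, -0.048, 0], "spin": 0}
    - {"offset": [-0.013, -0.048, 0], "spin": 0}
  jaw: 0.09
  newtons: 15

```text
time_s: 1.52
ee_pos: [240.4, 436.7, 227.7]
ee_rot: [-180.0, 0.0, 179.9]
force: [0.8, -0.4, 0.5]
gripper_width: 89.9
gripper_force: 0.0
```

>>> arm_command:
  motion:
    - {"offset": [-0.013, -0.05, 0], "spin": 0}
    - {"offset": [-0.013, -0.05, 0], "spin": 0}
    - {"offset": [-0.013, -0.05, 0], "spin": 0}
    - {"offset": [-0.013, -0.05, 0], "spin": 0}
    - {"offset": [-0.013, -0.05, 0], "spin": 0}

```text
time_s: 2.15
ee_pos: [305.5, 186.2, 228.2]
ee_rot: [180.0, 0.1, 179.9]
force: [0.1, 0.2, 0.1]
gripper_width: 90.0
gripper_force: 0.0
```

>>> arm_command:
  motion:
    - {"offset": [-0.013, -0.05, 0], "spin": 0}
    - {"offset": [-0.013, -0.05, 0], "spin": 0}
    - {"offset": [-0.013, -0.05, 0], "spin": 0}
    - {"offset": [-0.013, -0.05, 0], "spin": 0}
    - {"offset": [-0.013, -0.05, 0], "spin": 0}

```text
time_s: 2.78
ee_pos: [370.6, -64.1, 228.3]
ee_rot: [180.0, 0.1, 179.8]
force: [1.5, 0.7, 0.7]
gripper_width: 89.9
gripper_force: 0.0
```

>>> arm_command:
  motion:
    - {"offset": [-0.014, -0.046, 0.01], "spin": 0}
    - {"offset": [-0.014, -0.046, 0.02], "spin": 0}
    - {"offset": [-0.014, -0.046, 0.03], "spin": 0}
    - {"offset": [-0.014, -0.046, 0.03], "spin": 0}
    - {"offset": [-0.014, -0.046, 0.02], "spin": 0}

```text
time_s: 3.4
ee_pos: [440.3, -293.7, 116.6]
ee_rot: [179.9, -0.0, 179.8]
force: [0.4, 0.7, 0.8]
gripper_width: 90.1
gripper_force: 0.0
```

```bash
python3 - <<'E'
from h import *
np.set_printoptions(precision=1,suppress=True)
S={c:env.grab_frame(c) for c in("side","top")}
for c in S: cv2.imwrite(f"pics/{c}1.png",S[c][0])
for r,c in(((440,190,475,235),"side"),((465,255,525,295),"top")):
    print(c,blobs(S[c][0],r))
s=env.state();print(s["ee_pos"],s["ee_rot"],s["qpos"],proj("top",s["ee_pos"]),proj("side",s["ee_pos"]))
a=S["top"][0][180:350,400:580];b=S["side"][0][120:260,380:520]
cv2.imwrite("pics/crop1.png",cv2.hconcat([cv2.resize(a,(400,400),interpolation=2),cv2.resize(b,(400,400),interpolation=2)]))
E
```

```text
side [(109, array([458.9, 203. ]), [451, 199, 17, 9]), (50, array([457.1, 213.5]), [448, 210, 19, 7])]
top []
[ 441.  -295.8  115.5] [180.   -0.1 179.7] [ -35.1   20.1  104.7   -0.    55.2 -124.7] [np.float64(516.6074914611883), np.float64(275.8459334028431)] [np.float64(465.1168970647684), np.float64(170.1570125484874)]
```

View pics/crop1.png

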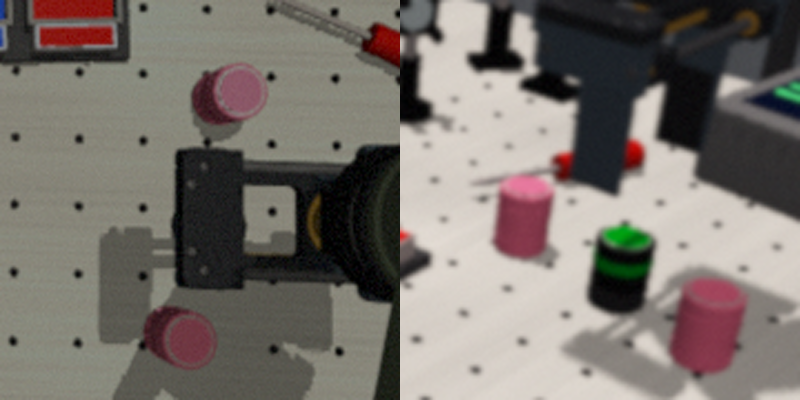

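The crop shows the green filter at crop (623,270), untouched. The fingers straddle it along y and the pinks are clear, so I descend.

>>> arm_command:
  motion:
    - {"offset": [0, 0, 0.025], "spin": 0}
    - {"offset": [0, 0, 0.025], "spin": 0}
    - {"offset": [0, 0, 0.015], "spin": 0}
    - {"offset": [0, 0, 0], "spin": 0}

```text
time_s: 4.0
ee_pos: [440.0, -291.6, 52.4]
ee_rot: [179.9, -0.1, 180.0]
force: [0.6, 0.5, 0.3]
gripper_width: 90.1
gripper_force: 0.0
```

```bash
python3 - <<'E'
from h import *
np.set_printoptions(precision=1,suppress=True)
s=env.state();print(s["ee_pos"],s["ee_rot"],s["force"])
p,d=env.grab_frame("side");print(env.state()["ee_pos"]);cv2.imwrite("pics/crop2.png",cv2.resize(p[130:270,380:540],(800,600)[:2],interpolation=2))
E
```

```text
[ 440.  -291.6   52.4] [179.9  -0.1 180. ] [0.6 0.5 0.3]
[ 440.6 -292.1   53.2]
```

View pics/crop2.png

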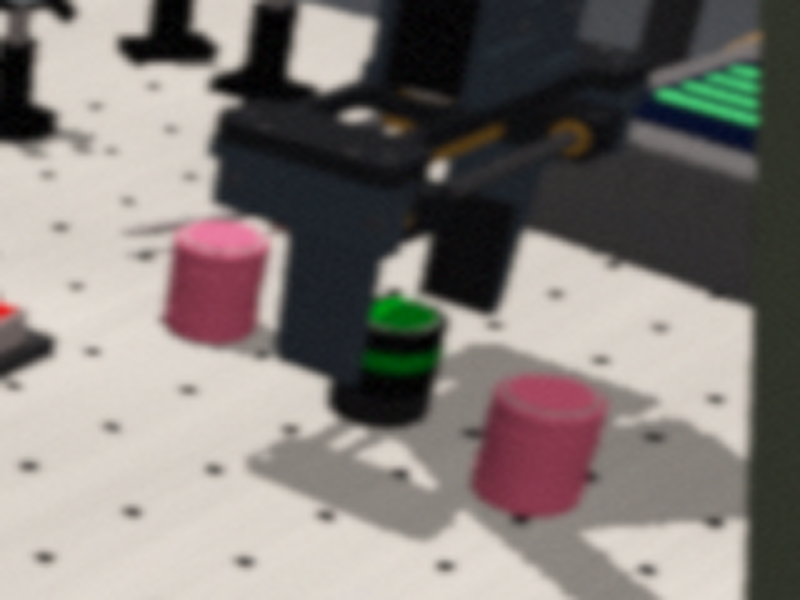

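The fingers sit either side of the green tube (crop 385,360) and touch nothing. I go down 20 mm and close.

>>> arm_command:
  motion:
    - {"offset": [0, 0, 0.01], "spin": 0}
    - {"offset": [0, 0, 0.01], "spin": 0}
    - {"offset": [0, 0, 0], "spin": 0}

```text
time_s: 4.42
ee_pos: [439.9, -291.9, 32.1]
ee_rot: [179.9, -0.1, -180.0]
force: [-1.1, 1.4, -0.9]
gripper_width: 90.1
gripper_force: 0.0
```

>>> arm_command:
  motion:
    - {"offset": [0, 0, 0], "spin": 0}
    - {"offset": [0, 0, 0], "spin": 0}
    - {"offset": [0, 0, 0], "spin": 0}
    - {"offset": [0, 0, 0], "spin": 0}
    - {"offset": [0, 0, 0], "spin": 0}
  jaw: 0.03
  newtons: 15

```text
time_s: 5.05
ee_pos: [440.4, -292.3, 33.0]
ee_rot: [180.0, 0.0, -180.0]
force: [-0.6, -0.0, 1.0]
gripper_width: 42.5
gripper_force: 0.0
```

>>> arm_command:
  motion:
    - {"offset": [0, 0, 0], "spin": 0}
    - {"offset": [0, 0, 0], "spin": 0}
    - {"offset": [0, 0, 0], "spin": 0}

```text
time_s: 5.42
ee_pos: [440.4, -292.3, 32.9]
ee_rot: [180.0, 0.0, -180.0]
force: [-0.6, 0.4, 1.1]
gripper_width: 39.6
gripper_force: 15.0
```

>>> arm_command:
  motion:
    - {"offset": [0, 0, -0.01], "spin": 0}
    - {"offset": [0, 0, -0.03], "spin": 0}
    - {"offset": [0, 0, -0.04], "spin": 0}
    - {"offset": [0, 0, -0.04], "spin": 0}
    - {"offset": [0, 0, 0], "spin": 0}

```text
time_s: 6.05
ee_pos: [442.2, -293.6, 156.6]
ee_rot: [-179.7, 0.4, -180.0]
force: [0.9, -0.3, -1.2]
gripper_width: 39.5
gripper_force: 15.0
```

>>> arm_command:
  motion:
    - {"offset": [-0.021, 0.044, 0], "spin": 0}
    - {"offset": [-0.021, 0.044, 0], "spin": 0}
    - {"offset": [-0.021, 0.044, 0], "spin": 0}
    - {"offset": [-0.021, 0.044, 0], "spin": 0}
    - {"offset": [-0.021, 0.044, 0], "spin": 0}

```text
time_s: 6.68
ee_pos: [545.1, -70.8, 151.9]
ee_rot: [180.0, -0.1, -180.0]
force: [0.8, 0.9, -0.4]
gripper_width: 39.6
gripper_force: 15.0
```

>>> arm_command:
  motion:
    - {"offset": [-0.021, 0.044, 0], "spin": 0}
    - {"offset": [-0.021, 0.044, 0.02], "spin": 0}
    - {"offset": [-0.021, 0.044, 0.02], "spin": 0}
    - {"offset": [0, 0, 0], "spin": 0}
    - {"offset": [0, 0, 0], "spin": 0}

```text
time_s: 7.3
ee_pos: [607.5, 59.3, 112.1]
ee_rot: [-180.0, -0.1, -180.0]
force: [-0.5, -0.1, 0.2]
gripper_width: 39.4
gripper_force: 15.0
```

```bash
python3 - <<'E'
from h import *
np.set_printoptions(precision=1,suppress=True)
p,d=env.grab_frame("side");s=env.state();print(s["ee_pos"],s["ee_rot"],s["force"],s["gripper_width"],s["gripper_force"])
cv2.imwrite("pics/crop3.png",cv2.resize(p[160:310,190:390],(800,600),interpolation=2))
e=s["ee_pos"];print("tube bottom centre px",proj("side",e-[0,0,33]),"slot centre px",proj("side",[608.7,61.2,16]))
E
```

```text
[607.7  58.8 112.7] [-180.    -0.1  180. ] [ 0.1 -0.4 -0.4] 39.47832971836859 14.999852380278753
tube bottom centre px [np.float64(260.2589384362201), np.float64(217.6788128055183)] slot centre px [np.float64(261.32359501848555), np.float64(249.14043705890822)]
```

View pics/crop3.png

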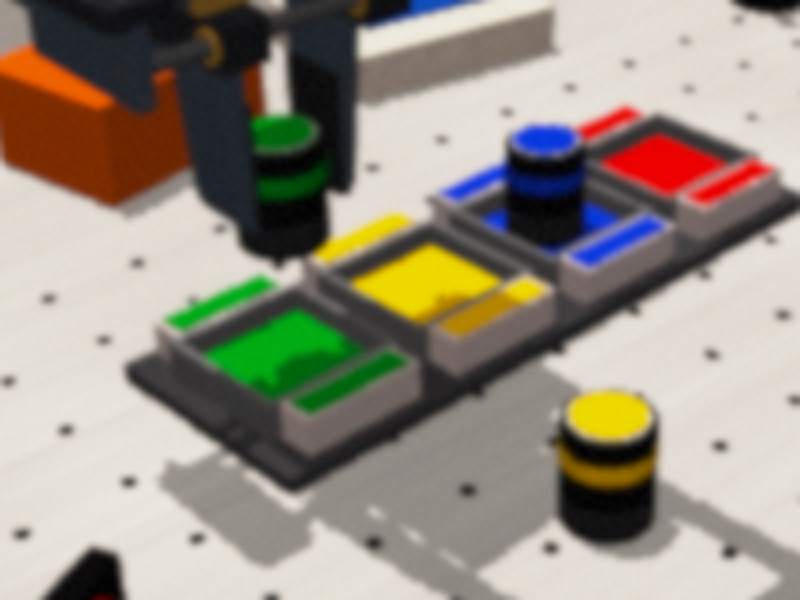

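The tube hangs upright at crop (285,190) above the green slot (285,350). The blue and yellow filters are undisturbed. I correct by 1–2 mm and lower.

>>> arm_command:
  motion:
    - {"offset": [-0.001, 0.002, 0.02], "spin": 0}
    - {"offset": [0, 0, 0.02], "spin": 0}
    - {"offset": [0, 0, 0.01], "spin": 0}
    - {"offset": [0, 0, 0.005], "spin": 0}
    - {"offset": [0, 0, 0], "spin": 0}

```text
time_s: 7.98
ee_pos: [609.5, 61.3, 58.3]
ee_rot: [180.0, 0.0, 180.0]
force: [0.9, 0.1, -0.1]
gripper_width: 39.6
gripper_force: 15.0
```

```bash
python3 - <<'E'
from h import *
np.set_printoptions(precision=1,suppress=True)
p,d=env.grab_frame("side");s=env.state();print(s["ee_pos"],s["force"])
cv2.imwrite("pics/crop4.png",cv2.resize(p[190:300,200:340],(700,550),interpolation=2))
E
```

```text
[609.7  61.5  58.5] [-0.2  0.6 -1.1]
```

View pics/crop4.png

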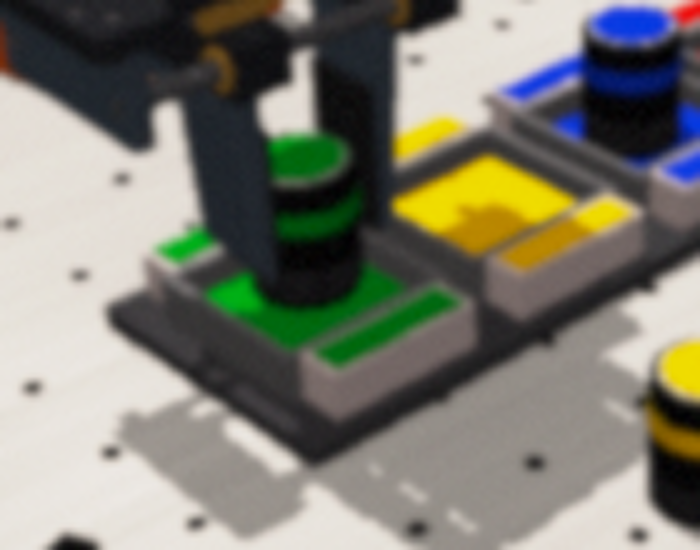

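The tube bottom, crop (310,290), is inside the slot walls and centred. I now lower it in small steps until contact shows.

>>> arm_command:
  motion:
    - {"offset": [0, 0, 0.003], "spin": 0}
    - {"offset": [0, 0, 0.003], "spin": 0}
    - {"offset": [0, 0, 0.001], "spin": 0}
    - {"offset": [0, 0, 0], "spin": 0}

```text
time_s: 8.52
ee_pos: [609.3, 61.7, 50.8]
ee_rot: [180.0, -0.0, -180.0]
force: [0.0, 0.1, 0.1]
gripper_width: 39.8
gripper_force: 15.0
```

>>> arm_command:
  motion:
    - {"offset": [0, 0, 0.001], "spin": 0}
    - {"offset": [0, 0, 0.001], "spin": 0}
    - {"offset": [0, 0, 0], "spin": 0}

```text
time_s: 8.9
ee_pos: [609.4, 61.7, 49.0]
ee_rot: [180.0, 0.0, -180.0]
force: [0.1, -0.1, -2.1]
gripper_width: 39.8
gripper_force: 15.0
```

>>> arm_command:
  motion:
    - {"offset": [0, 0, 0.001], "spin": 0}
    - {"offset": [0, 0, 0], "spin": 0}

```text
time_s: 9.15
ee_pos: [609.4, 61.7, 49.0]
ee_rot: [180.0, 0.0, -180.0]
force: [-2.5, 0.0, 6.4]
gripper_width: 39.6
gripper_force: 15.0
```

The upward force is 6.4 N and z has stopped at 49.0, as expected for a tube on the floor. I open and retreat upward.

>>> arm_command:
  motion:
    - {"offset": [0, 0, 0], "spin": 0}
    - {"offset": [0, 0, 0], "spin": 0}
    - {"offset": [0, 0, 0], "spin": 0}
    - {"offset": [0, 0, 0], "spin": 0}
  jaw: 0.075

```text
time_s: 9.65
ee_pos: [609.3, 61.7, 47.8]
ee_rot: [180.0, -0.0, -180.0]
force: [-0.1, 0.8, -0.1]
gripper_width: 74.5
gripper_force: 0.0
```

>>> arm_command:
  motion:
    - {"offset": [0, 0, -0.01], "spin": 0}
    - {"offset": [0, 0, -0.03], "spin": 0}
    - {"offset": [0, 0, -0.04], "spin": 0}
    - {"offset": [0, 0, -0.04], "spin": 0}
    - {"offset": [0, 0, -0.03], "spin": 0}

```text
time_s: 10.28
ee_pos: [609.8, 61.7, 200.8]
ee_rot: [180.0, 0.2, -180.0]
force: [0.2, 0.3, -0.2]
gripper_width: 74.7
gripper_force: 0.0
```

>>> arm_command:
  motion:
    - {"offset": [0.04, 0, 0], "spin": 0}
    - {"offset": [0.04, 0, 0], "spin": 0}
    - {"offset": [0.04, 0, 0], "spin": 0}
    - {"offset": [0.04, 0, 0], "spin": 0}
    - {"offset": [0, 0, 0], "spin": 0}

```text
time_s: 10.9
ee_pos: [446.8, 61.6, 198.8]
ee_rot: [180.0, -0.0, -180.0]
force: [1.1, 0.0, 0.0]
gripper_width: 74.8
gripper_force: 0.0
```

```bash
python3 - <<'E'
from h import *
np.set_printoptions(precision=1,suppress=True)
p,d=env.grab_frame("side");t,dt=env.grab_frame("top");print(env.state()["ee_pos"],env.state()["time_s"])
a=cv2.resize(p[190:300,200:360],(800,400),interpolation=2)[:, :400]
cv2.imwrite("pics/crop5.png",cv2.hconcat([cv2.resize(p[180:310,200:370],(400,400),interpolation=2),cv2.resize(t[120:300,250:430],(400,400),interpolation=2)]))
E
```

```text
[450.   61.7 198.9] 11.0
```

View pics/crop5.png

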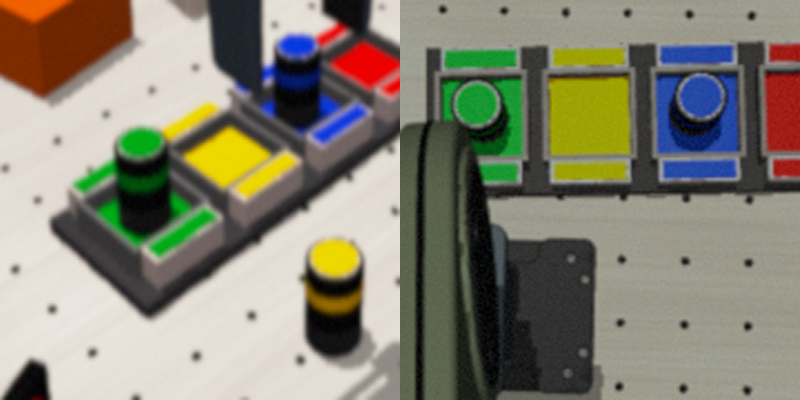

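The green filter stands upright in the green slot, at crop (143,180) in the side view and (478,107) in the top view. The blue and yellow filters are unmoved and the arm is clear.

```bash
python3 -c "
from workcell import env
print(env.job_done())"
```

```text
the job is handed in; nothing more can be done
None
```

The green filter is standing upright in its green slot, set down on the floor before release; the yellow and blue filters were left where they stood, and the job is handed in.

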